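Screw the lid onto the tilted canister

ROBOT

A 6-joint arm with a two-finger parallel gripper is mounted at the origin on a cart in front of the work surface, level with it; the furniture and walls round the work are solid. World frame = base frame: x ahead of the robot, y to its left, z up, the work surface at z = 0. Lengths are in m, angles in degrees, forces in N, time in s.
With the tool pointing down it reaches from about 0.25 to 0.725 m from the base axis. Payload 9.7 kg.
Tool frame: the origin (TCP) lies at the very end of the fingers, on their centre line; the grasp point (between the pads) lies 19 mm behind it; z points along the fingers, y is the line along which they close (so a half turn about z gives the same grasp; the last joint's range is limited). The gripper opens to 85 mm and grips with 20 to 120 N. Pads are 22 mm wide; open, the fingers measure 114 mm over their backs; the gripper's body (76 mm by 85 mm) begins 54 mm behind the grasp point. The pads swing forward as they close: fully open they stand 13 mm farther back than shut.
Start: joints at [71.047, 4.979, 10.078, 95.1, 0, 90], TCP at [0.179, 0.52, 0.231] pointing down, gripper open.
Joint ranges: [-179.16, 179.16], [-48.56, 103.87], [-65.8, 70.77], [-126.05, 130.52], [-82.76, 87.17], [-180, 180]. Speed limits (degrees/s): [127.2, 127.2, 147.25, 180, 180, 180].

INTERFACE

Orientations are given as [roll, pitch, yaw] about the fixed x, y, z axes, in that order (R = Rz(yaw) Ry(pitch) Rx(roll)).
In Python, from workcell import bot, viewer, finder gives the robot as it stands. The module is installed in compiled form; this text tells all that it offers.
- The arm moves only by the shell command python3 -m inch 'ROWS' [FORCE]. ROWS is JSON, a list that holds one entry, the list of rows, each a list of 7 numbers: the opening in per cent of the stroke, from 0 (shut) to 100 (fully open), then the shift along the tool's x, y, z in mm, then the turn, a rotation vector about the tool's x, y, z in degrees. In form: [[[grip, tx, ty, tz, ax, ay, az], ...]]. A call has 1 to 8 rows; each row shifts and turns the commanded pose from where the row before left it, along the tool's axes as they then stand; what a row does not reach is not made up. A row lasts 1/8 s, in which the tool goes at most 62.5 mm and 10.7 degrees, less where a joint would pass 70% of its speed; a pose out of reach is approached as far as the arm can. A call with a gripper value outside its range is refused whole. The fingers move at their own pace and stop on an object; FORCE is the grip in N (left out, the last holds). Time passes only in rows, so rows that do not move let the fingers close. It gives the time, the measured TCP pose, the force, the opening and the grip force at its end, in the units of the state.
- bot.get_obs(): the state, without advancing time (a new reading comes with each control period).
- viewer.camera(name): name is "side" or "top" or "wrist"; returns a dict with "pixels" (384x512x3 uint8, red, green, blue), "vfov" (degrees; the focal length in pixels is half the picture's height over the tangent of half this angle, whatever the lens; pixels are square), "cx", "cy" (the principal point, pixels), "R" (3x3) and "t" (3): a world point X has camera coordinates R X + t. Camera axes: x right, y down, z forward; pixel columns grow to the right and rows downward; lengths in m; the calibration is good to about 2 mm. A picture is of the moment at which its call begins. There is no depth.
- bot.job_done(): hands the job in; it is judged then, once.
Trained networks look in the newest picture that a camera, given by its name, has taken for a name from the list of things; names that differ only in an ending like _2 or _b are one class to them, and where a whole thing is asked for, a point or a joint stands for the part that bears it (a point fixed in the world has none). Each returns a list of dicts, best first, with "conf" (0 to 1); they miss things now and then, are a little off and sometimes report something else, mostly with a low value. They report only what shows in the picture. A call takes as long as a camera call.
- finder.outline_of(camera, thing): "pixels" (384x512 bool, what is visible of it) and "extent" ([centre column, centre row, width, height] in pixels, round what is visible of it).
- finder.mark_of(camera, thing): "position" ([column, row] in pixels: a listed point, or the origin of a listed thing).
The state is a dict: "time": time; "q": joint angles; "qd": joint speeds; "joint_efforts": joint torques, N m; "ee_pos": TCP position; "tcp_rot": TCP orientation; "wrist_force": force on the tool from outside, world axes, zero at the start; "torque": the same for the moment, N m; "opening": finger opening in m; "grasp_force": force on a finger pad.
Only numpy, scipy, OpenCV 4.12 (cv2) and the standard library are available. Lean on these libraries where they do the work, as an engineer would, in place of code of your own. Each camera call takes 0.05 s, during which the arm holds its last target. There are 200 camera calls.

TASK

Close the open metal canister that leans in the plywood cradle: fetch its dark lid with the six-sided grip, set it squarely on the mouth, ease it backwards (counter-clockwise) until you feel it drop into the thread if it does not do so at once, then screw it clockwise fully home and let go. Do not knock the glue bottle, the tape roll or the sanding block out of their places.

Things in the scene. Friction and masses are not known exactly. Their poses are not given: they have to be found in the camera images.
- lid: loose dark steel lid, 83 mm across, 62.5 mm high, 0.11 to 0.23 kg. Origin: centre of its open lower edge; z = its axis, up through the grip. Skirt 0 to 31.5 mm (inner radius 38 mm), plate to 36.5 mm, grip to 62.5 mm. Starts on the bench, grip up. Three lugs inside the skirt at lid angles 0, 120, 240 deg from its x: 9.5 mm wide, 1 to 7 mm above the lower edge, reaching in to radius 32 mm.
- lid_grip (a point): centre of the lid's solid hexagonal grip, 49.5 mm above the lid's origin, same axes. The grip is 46 mm across flats and 26 mm high; its flats face along lid angles 0, 60, 120.. deg from the lid's x axis.
- collar: dark steel ring, 100 mm across, holding the 90 mm aluminium canister in the fixed plywood cradle (146 mm wide, cheeks 127 mm high). Origin on the canister's axis, 100 mm over the bench; z = that axis, leaning 30 deg from vertical to the collar's -x side (the robot's left, give or take 20 deg), so the tool must lean likewise to fit and turn the lid.
- mouth (a point): centre of the canister's rim, 85 mm from the collar's origin along its z; axes as the collar. Neck: outer radius 30 mm, rim bevelled 3 mm over 4 mm. Three thread ridges out to radius 36 mm, 120 deg apart; where they begin is hidden: the canister stands turned about its axis by an unknown angle, and does not turn. Sideways play of the lid 2 mm.
- ridge_top (a point): 77 mm along the axis: where the lid's origin is while its lugs rest on top of the ridges at their start, or on a stop rib; 69 mm at the low end of the ridges. Each 120 deg, clockwise seen from outside: gap 42 deg, ridge 70 deg (sinks 8 mm over its first 50, then level), stop rib 8 deg. Clockwise on top of a ridge the lid jams on a rib; turned back, off a rib it first drops onto the ridge.
- dropped (a point): 63 mm along the axis: where the lid's origin is once the lugs have dropped into the gaps, onto a ledge. This takes 0 to about 100 deg of turning backwards (counter-clockwise from outside) with light pressure. From here, clockwise, the lugs pass under the ridges and sink down a ramp (8 mm in 50 deg, about 3 mm play along the axis).
- home (a point): 55 mm along the axis: where the lid's origin is when screwed fully home, the lugs against the stop ribs, after 70 to 96 deg clockwise from the gap. The lid stays there by its weight and friction when released.
- glue_bottle: bystander: white glue bottle, 48 mm across, 150 mm tall, standing; origin at the centre of its underside
- masking_tape: bystander: roll of tape lying flat, 96 mm across, 25 mm high; origin at the centre of its underside
- sanding_block: bystander: cork sanding block, 89x124x29 mm, lying flat; origin at the centre of its underside

How it is judged (in metres and radians):
On the way, in this order (a step that is already met when the one before it is completed fails the run):
1. the lid has been lifted off the bench (height (world z) of lid above 0.07 m), for 0.1 s.
2. the lid has dropped into the thread of the canister (z of lid in the frame of collar between 0.05 and 0.066 m and x of lid in the frame of collar between -0.004 and 0.004 m and y of lid in the frame of collar between -0.004 and 0.004 m), for 0.1 s.
At the end, for the whole second after the job is handed in: The lid is screwed fully home: it sits square (within 0.08 rad) and central (within 4 mm) on the canister, its lower edge 52 to 57 mm out from the collar's centre along the axis (home is 55 mm; 63 mm is merely dropped in), at rest (z of lid in the frame of collar between 0.052 and 0.057 m and x of lid in the frame of collar between -0.004 and 0.004 m and y of lid in the frame of collar between -0.004 and 0.004 m and angle between the z axis of lid and the z axis of collar, either way round below 0.08 rad and linear speed of lid below 0.01 m/s); the robot touches nothing.
It fails at once if the glue bottle was knocked (moved over 40 mm or tipped) (distance of glue_bottle from where it was at the start of the episode above 0.04 m or angle between glue_bottle's own z axis and vertical above 0.4 rad).
It fails at once if the tape roll was pushed over 40 mm (distance of masking_tape from where it was at the start of the episode above 0.04 m).
It fails at once if the sanding block was pushed over 40 mm (distance of sanding_block from where it was at the start of the episode above 0.04 m).
It also fails if it takes over 61 s, if anything falls off the work surface, if the arm or the gripper's body presses on something with over 40 N, if the wrist force passes 120 N, or if a joint passes its speed limit or range.

## Working session

There is one attempt and no reset: what is moved stays moved. The work goes in short steps, Python scripts to look and compute and a shell command to move; the robot and the scene stay as the last step left them, time stands still between calls to the robot, and variables do not carry over. Pictures are saved under pics/ and viewed, at most 10 in all, crops included, and the job is handed in when it is done.

```bash
mkdir -p pics; cat > h.py <<'E'
import numpy as np, cv2
from scipy.spatial.transform import Rotation as Rn
from workcell import bot, viewer, finder
def K(c):
    f=192/np.tan(np.radians(c["vfov"])/2); return f
def ray(c,p):
    f=K(c); R=np.array(c["R"]);t=np.array(c["t"])
    d=R.T@np.array([(p[0]-c["cx"])/f,(p[1]-c["cy"])/f,1.]); o=-R.T@t
    return o,d/np.linalg.norm(d)
def onz(c,p,z):
    o,d=ray(c,p); return o+d*(z-o[2])/d[2]
def proj(c,X):
    x=np.array(c["R"])@np.array(X)+np.array(c["t"]); f=K(c)
    return np.array([c["cx"]+f*x[0]/x[2],c["cy"]+f*x[1]/x[2]])
def tri(obs):
    A=np.zeros((3,3));b=np.zeros(3)
    for c,p in obs:
        o,d=ray(c,p);M=np.eye(3)-np.outer(d,d);A+=M;b+=M@o
    X=np.linalg.solve(A,b); return X,[np.linalg.norm(proj(c,X)-p) for c,p in obs]
def tool():
    s=bot.get_obs(); return np.array(s["ee_pos"]),Rn.from_euler('xyz',s["tcp_rot"],degrees=True)
E
python3 - <<'E'
from h import *
np.set_printoptions(precision=4,suppress=True)
s=bot.get_obs(); print(s)
cs={n:viewer.camera(n) for n in("top","side","wrist")}
cv2.imwrite("pics/a.png",np.vstack([cs["top"]["pixels"]])[:,:,::-1]);cv2.imwrite("pics/b.png",cs["side"]["pixels"][:,:,::-1])
for n,c in cs.items():
    print(n,c["vfov"],c["cx"],c["cy"],-np.array(c["R"]).T@np.array(c["t"]))
    for th in("lid","lid_grip","collar","mouth","home","glue_bottle","masking_tape","sanding_block"):
        print(th,[(np.round(m["position"],1),round(m["conf"],2)) for m in finder.mark_of(n,th)[:2]])
E
```

```text
{'time': 0.0, 'q': array([71.0464,  5.0111, 10.0338, 95.0998,  0.0008, 89.9996]), 'qd': array([ 0.014 , -0.0499,  0.1252,  0.0016, -0.0266,  0.0028]), 'joint_efforts': array([ -0.0016, -52.0387,  46.4802,   0.0162,   0.0001,  -0.    ]), 'ee_pos': array([0.1786, 0.52  , 0.2306]), 'tcp_rot': array([-179.9229,   -0.0008,  161.0468]), 'wrist_force': array([ 0.5662, -0.3827, -0.6372]), 'torque': array([ 0.0087, -0.0563, -0.0293]), 'grasp_force': 0.0, 'opening': 0.08565430823244186}
top 45.579890631542085 263.7854202392035 191.03999408890354 [ 0.4832 -0.1148  1.0166]
lid [(array([217.3, 215.7]), 0.82)]
lid_grip [(array([217.5, 212.7]), 0.82)]
collar [(array([341.4, 190.4]), 0.82)]
mouth [(array([321.7, 188.9]), 0.69), (array([324.2, 188.4]), 0.4)]
home [(array([328.5, 188.1]), 0.68)]
glue_bottle [(array([258.9, 125.4]), 0.93), (array([328.6, 187.3]), 0.67)]
masking_tape [(array([265.7, 279.1]), 0.76)]
sanding_block [(array([191.1, 278.1]), 0.89)]
side 45.855910823023564 244.7790087214135 195.52088246975703 [0.5078 0.7265 0.5624]
lid [(array([261. , 281.1]), 0.96)]
lid_grip [(array([263.8, 264.6]), 0.76)]
collar [(array([256.7, 180.5]), 0.94)]
mouth []
home [(array([254.8, 170.8]), 0.91)]
glue_bottle [(array([175.5, 246.4]), 0.78), (array([258.1, 168.7]), 0.29)]
masking_tape [(array([327.7, 254.7]), 0.71)]
sanding_block [(array([338.2, 308.1]), 0.77)]
wrist 66.70303683156642 256.6546263038946 190.32379317669836 [0.0996 0.5476 0.3731]
lid []
lid_grip []
collar []
mouth []
home []
glue_bottle []
masking_tape []
sanding_block []
```

View pics/a.png

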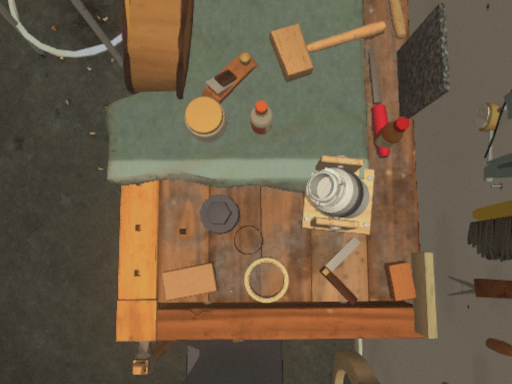

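View pics/b.png

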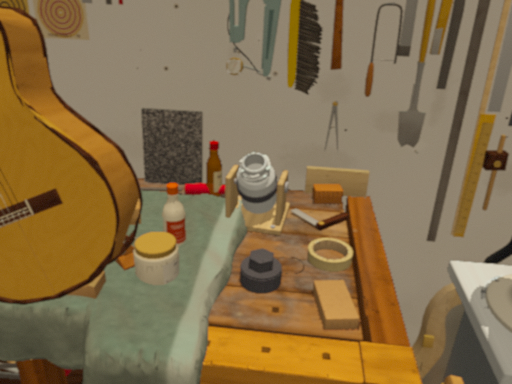

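```bash
python3 - <<'E'
from h import *
np.set_printoptions(precision=4,suppress=True)
T=viewer.camera("top");S=viewer.camera("side")
def m(n,th):
    r=finder.mark_of(n,th); return r[0]["position"] if r else None
for th,z in(("lid",0),("lid_grip",.0495),("collar",.1),("home",.1+.055*np.cos(np.pi/6)),("mouth",.1+.085*np.cos(np.pi/6)),("glue_bottle",0),("masking_tape",0),("sanding_block",0)):
    a,b=m("top",th),m("side",th)
    print(th,a,b)
    if a is not None: print("  top",onz(T,a,z))
    if b is not None: print("  side",onz(S,b,z))
    if a is not None and b is not None: print("  tri",*tri([(T,a),(S,b)]))
E
```

```text
lid [219.3, 215.7] [262.1, 282.1]
  top [ 0.5535 -0.0169  0.    ]
  side [ 0.5517 -0.009   0.    ]
  tri [ 0.553  -0.0164 -0.0056] [np.float64(0.37345018002865604), np.float64(0.4131643125706865)]
lid_grip [216.6, 211.4] [261.7, 260.4]
  top [ 0.5592 -0.0159  0.0495]
  side [ 0.555  -0.0127  0.0495]
  tri [ 0.5573 -0.0158  0.0475] [np.float64(0.9840942203314601), np.float64(1.0608446985285342)]
collar [341.6, 190.7] [257.9, 180.9]
  top [ 0.5951 -0.2735  0.1   ]
  side [ 0.5906 -0.2726  0.1   ]
  tri [ 0.5929 -0.2736  0.0998] [np.float64(1.098808337449166), np.float64(0.91313203909187)]
home [327.0, 186.4] [256.6, 168.7]
  top [ 0.5979 -0.2375  0.1476]
  side [ 0.5918 -0.2361  0.1476]
  tri [ 0.5949 -0.2376  0.1473] [np.float64(1.547586939538388), np.float64(1.2821014791034835)]
mouth [318.3, 185.3] [251.0, 159.8]
  top [ 0.5966 -0.2177  0.1736]
  side [ 0.6043 -0.2242  0.1736]
  tri [ 0.6    -0.2173  0.176 ] [np.float64(1.9688820862871035), np.float64(1.6260286830563915)]
glue_bottle [259.3, 125.6] [176.5, 245.6]
  top [ 0.7585 -0.1074  0.    ]
  side [ 0.7544 -0.1105  0.    ]
  tri [ 0.7557 -0.1076  0.0023] [np.float64(0.9367246550986531), np.float64(0.9481767081143182)]
masking_tape [266.8, 280.3] [328.6, 258.6]
  top [ 0.4111 -0.1214  0.    ]
  side [ 0.4158 -0.1146  0.    ]
  tri [ 0.4129 -0.1216 -0.0046] [np.float64(0.9943750242664525), np.float64(0.9943382690847689)]
sanding_block [187.3, 277.8] [335.1, 310.5]
  top [0.4179 0.0526 0.    ]
  side [0.4103 0.0541 0.    ]
  tri [ 0.414   0.0531 -0.0009] [np.float64(1.7877645864314322), np.float64(2.1189350979512533)]
```

The top view shows the lid at about (219,214), with its hexagon visible, and the canister mouth at (320,188), leaning to +y. The bottle is at (260,115), the tape at (266,279) and the block at (190,281). The side view agrees with this. The triangulated heights match the sizes given, so I'm moving over the lid on an arc about the base.

```bash
cat >> h.py <<'E'
def plan(p,Rt,n):
    "constant body-frame row repeated n times to reach p,Rt"
    p0,R0=tool(); rv=(R0.inv()*Rt).as_rotvec()/n
    M=sum(Rn.from_rotvec(rv*k).as_matrix() for k in range(n))
    d=np.linalg.solve(M,R0.inv().apply(np.array(p)-p0))
    print(n,"x",np.round(d*1000,2),np.round(np.degrees(rv),2))
def down(yaw): return Rn.from_euler('xyz',[180,0,yaw],degrees=True)
E
python3 - <<'E'
from h import *
plan([.556,-.016,.22],down(90),14)
E
```

```text
14 x [-49.89  -2.55   0.8 ] [-0.    0.    5.07]
```

```bash
python3 -m inch '[[[100,-49.9,-2.5,0.8,0,0,5.1],[100,-49.9,-2.5,0.8,0,0,5.1],[100,-49.9,-2.5,0.8,0,0,5.1],[100,-49.9,-2.5,0.8,0,0,5.1],[100,-49.9,-2.5,0.8,0,0,5.1],[100,-49.9,-2.5,0.8,0,0,5.1],[100,-49.9,-2.5,0.8,0,0,5.1]]]' 80
python3 -m inch '[[[100,-49.9,-2.5,0.8,0,0,5.1],[100,-49.9,-2.5,0.8,0,0,5.1],[100,-49.9,-2.5,0.8,0,0,5.1],[100,-49.9,-2.5,0.8,0,0,5.1],[100,-49.9,-2.5,0.8,0,0,5.1],[100,-49.9,-2.5,0.8,0,0,5.1],[100,-49.9,-2.5,0.8,0,0,5.1],[100,0,0,0,0,0,0]]]'
python3 - <<'E'
from h import *
np.set_printoptions(precision=4,suppress=True)
s=bot.get_obs(); print(s["q"],s["tcp_rot"])
W=viewer.camera("wrist");print(W["R"],W["t"])
cv2.imwrite("pics/c.png",W["pixels"][:,:,::-1])
for th,z in(("lid",0),("lid_grip",.0495),("collar",.1),("mouth",.1736)):
    for m in finder.mark_of("wrist",th)[:1]: print(th,m["position"],m["conf"],onz(W,m["position"],z))
E
```

```text
time: 3.12
ee_pos: [0.4542, 0.3112, 0.2256]
tcp_rot: [180.0, 0.0, 125.2]
wrist_force: [0.2, 0.2, -0.5]
opening: 0.0853
grasp_force: 0.0
time: 4.12
ee_pos: [0.5547, -0.0194, 0.2199]
tcp_rot: [-180.0, 0.0, 89.4]
wrist_force: [-0.2, 0.4, -0.3]
opening: 0.0848
grasp_force: 0.0
[-1.9875  5.4575  9.3294 93.8836 -0.0262 88.6572] [-179.9877    0.0259   89.3553]
[[ 0.9999 -0.0112 -0.0006]
 [-0.0104 -0.9462  0.3235]
 [-0.0042 -0.3235 -0.9462]] [-0.5547 -0.0504  0.3661]
lid [258.9, 158.1] 0.65 [ 0.5574 -0.0163  0.    ]
lid_grip [257.8, 168.9] 0.57 [ 0.5558 -0.0174  0.0495]
```

View pics/c.png

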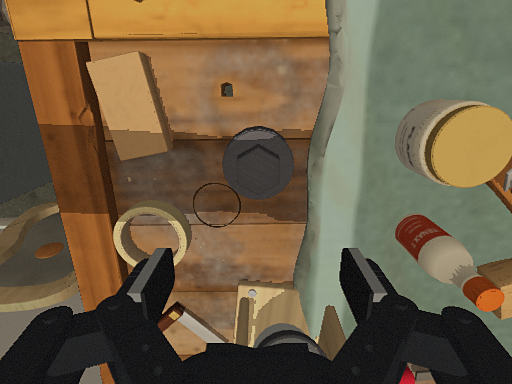

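The wrist view shows the lid at (258,162), with its hexagonal grip slightly rotated. I'll rectify the image at grip-top height to measure the flats.

```bash
python3 - <<'E'
from h import *
W=viewer.camera("wrist")
# rectify plane z=.0625: out px -> world, centre (.556,-.017), 0.2mm/px
N=500;c=np.array([.556,-.017])
src=[];dst=[]
for a,b in((-1,-1),(1,-1),(1,1),(-1,1)):
    src.append(proj(W,[c[0]+a*.05,c[1]+b*.05,.0625]));dst.append([250+a*250,250-b*250])
H=cv2.getPerspectiveTransform(np.float32(src),np.float32(dst))
im=cv2.warpPerspective(W["pixels"],H,(N,N),flags=cv2.INTER_CUBIC)
g=cv2.cvtColor(im,cv2.COLOR_RGB2GRAY)
g=np.clip((g.astype(float)-20)*3.,0,255).astype(np.uint8)
cv2.imwrite("pics/d.png",g)
# score: gradient normal to hexagon sides
gf=cv2.GaussianBlur(g,(0,0),3).astype(float)
from scipy.ndimage import map_coordinates as mc
best=[]
s=np.linspace(-.011,.011,30)
for th in range(0,60,2):
  for dx in np.arange(-.008,.0081,.001):
    for dy in np.arange(-.008,.0081,.001):
      sc=0
      for k in range(6):
        a=np.radians(th+60*k);n=np.array([np.cos(a),np.sin(a)]);t=np.array([-n[1],n[0]])
        v=[]
        for r in(.0215,.0245):
          P=np.array([dx,dy])+r*n+s[:,None]*t
          v.append(mc(gf,[250-P[:,1]*5000,250+P[:,0]*5000],order=1))
        sc+=np.clip(abs((v[1]-v[0]).mean()),0,60)
      best.append((sc,th,dx,dy))
best.sort(reverse=True)
for b in best[:8]: print(np.round(b,4))
E
```

```text
[ 1.777017e+02  0.000000e+00  0.000000e+00 -1.000000e-03]
[ 1.764222e+02  5.800000e+01  0.000000e+00 -1.000000e-03]
[ 1.749656e+02  2.000000e+00  0.000000e+00 -1.000000e-03]
[171.9658   0.       0.       0.    ]
[171.3218  58.       0.       0.    ]
[171.1782   2.       0.       0.    ]
[ 1.699841e+02  5.600000e+01  0.000000e+00 -1.000000e-03]
[169.0554  56.       0.       0.    ]
```

View pics/d.png

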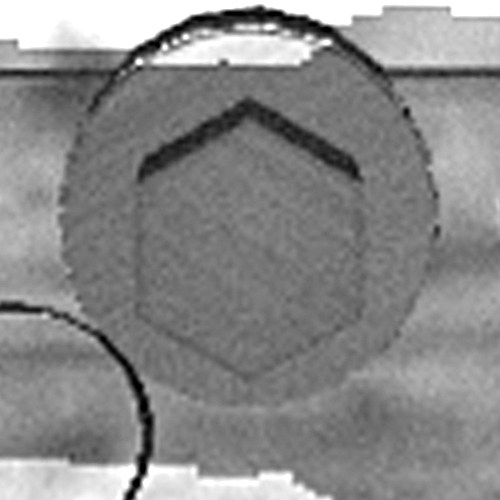

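The flats face 0/60/120° in world, and the grip centre is (0.5556, -0.017). The measured width is 45 mm against 46 mm given, which agrees. Closing along x (yaw 90) works, so I'm descending.

```bash
python3 - <<'E'
from h import *
plan([.5556,-.017,.038],down(90),5)
E
```

```text
5 x [-0.33  0.16 36.43] [ 0.   -0.   -0.05]
```

```bash
python3 -m inch '[[[100,-0.3,0.2,45,0,0,0],[100,-0.4,0.2,45,0,0,0],[100,-0.3,0.2,45,0,0,0],[100,-0.3,0.2,30,0,0,0],[100,-0.3,0,17,0,0,0],[100,0,0,0,0,0,0]]]' 80
python3 -m inch '[[[30,0,0,0,0,0,0],[30,0,0,0,0,0,0],[30,0,0,0,0,0,0],[30,0,0,0,0,0,0],[30,0,0,0,0,0,0]]]' 80
```

```text
time: 5.18
ee_pos: [0.5551, -0.0175, 0.0375]
tcp_rot: [-179.9, -0.0, 89.7]
wrist_force: [0.5, 0.4, 0.5]
opening: 0.0853
grasp_force: 0.0
time: 5.8
ee_pos: [0.5565, -0.0181, 0.0397]
tcp_rot: [179.8, -0.0, 89.6]
wrist_force: [0.0, -0.8, 6.8]
opening: 0.0444
grasp_force: 82.8
```

```bash
python3 -m inch '[[[30,0,0,-10,0,0,0],[30,0,0,-35,0,0,0],[30,0,0,-50,0,0,0],[30,0,0,-50,0,0,0],[30,0,0,-35,0,0,0],[30,0,0,0,0,0,0]]]' 80
python3 - <<'E'
from h import *
np.set_printoptions(precision=4,suppress=True)
s=bot.get_obs(); print(s["q"],s["tcp_rot"],s["ee_pos"])
T=viewer.camera("top");S=viewer.camera("side")
cv2.imwrite("pics/e.png",np.hstack([cv2.resize(T["pixels"][140:250,180:400],None,fx=1.8,fy=1.8,interpolation=3),cv2.resize(S["pixels"][130:240,200:330],None,fx=1.8,fy=1.8,interpolation=3)])[:,:,::-1])
cv2.imwrite("pics/T1.png",T["pixels"][:,:,::-1]);cv2.imwrite("pics/S1.png",S["pixels"][:,:,::-1])
for th in("lid","collar"):
    a=finder.mark_of("top",th);b=finder.mark_of("side",th)
    if a and b: print(th,tri([(T,a[0]["position"]),(S,b[0]["position"])]))
    a=finder.outline_of("top",th);b=finder.outline_of("side",th)
    print(th,[x[0]["extent"] for x in(a,b) if x])
E
```

```text
time: 6.55
ee_pos: [0.5565, -0.0181, 0.2214]
tcp_rot: [179.7, 0.0, 89.6]
wrist_force: [0.7, 1.2, -2.5]
opening: 0.0443
grasp_force: 82.5
[-1.8652  5.4287  9.4614 93.7535 -0.0033 88.4948] [179.721    0.0106  89.64  ] [ 0.5565 -0.0181  0.2214]
lid (array([ 0.5538, -0.0185,  0.1786]), [np.float64(1.154051473711648), np.float64(1.1495424353188874)])
lid [[221.9, 209.6, 22.4, 44.9], [265.2, 189.8, 44.6, 50.5]]
collar (array([ 0.5943, -0.2779,  0.0948]), [np.float64(1.2962346646054277), np.float64(1.077082074828434)])
collar [[337.2, 193.6, 61.7, 56.2], [252.3, 174.3, 35.2, 46.0]]
```

View pics/e.png

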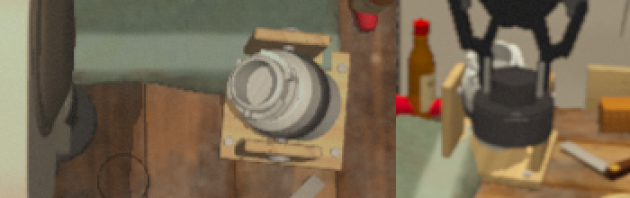

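The lid is held square (side crop), and the canister mouth shows at about full-frame (325,188). Next I'll move up and turn the tool so the wrist camera sees the canister beside the lid.

```bash
python3 - <<'E'
from h import *
plan([.575,-.085,.30],down(180),10)
E
```

```text
10 x [-7.08 -3.15 -8.25] [-0.   -0.   -9.04]
```

```bash
python3 -m inch '[[[30,-7,-3,-8.2,0,0,-9],[30,-7,-3,-8.2,0,0,-9],[30,-7,-3,-8.2,0,0,-9],[30,-7,-3,-8.2,0,0,-9],[30,-7,-3,-8.2,0,0,-9]]]' >/dev/null
python3 -m inch '[[[30,-7,-3,-8.2,0,0,-9],[30,-7,-3,-8.2,0,0,-9],[30,-7,-3,-8.2,0,0,-9],[30,-7,-3,-8.2,0,0,-9],[30,-7,-3,-8.2,0,0,-9],[30,0,0,0,0,0,0]]]'
python3 - <<'E'
from h import *
np.set_printoptions(precision=4,suppress=True)
s=bot.get_obs(); print(s["q"],s["tcp_rot"],s["ee_pos"])
W=viewer.camera("wrist")
import pickle;pickle.dump(W,open("W1.pkl","wb"))
cv2.imwrite("pics/f.png",cv2.resize(W["pixels"],(768,576),interpolation=3)[:,:,::-1])
for th in("collar","mouth","home"):
    for m in finder.mark_of("wrist",th)[:1]: print(th,m["position"],m["conf"])
E
```

```text
time: 8.43
ee_pos: [0.576, -0.0839, 0.3001]
tcp_rot: [-180.0, 0.0, 179.6]
wrist_force: [-0.6, -0.2, -2.1]
opening: 0.0445
grasp_force: 82.2
[ -8.2883  11.8854  25.6306 103.7237  -0.0014  -7.8573] [-179.9957    0.0212  179.569 ] [ 0.576  -0.0839  0.3001]
collar [109.0, 176.5] 0.77
mouth [255.2, 218.2] 0.73
```

View pics/f.png

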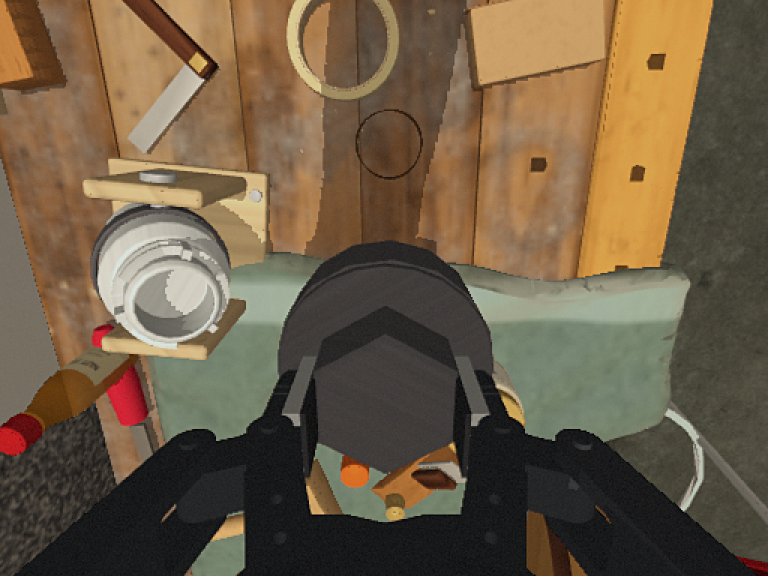

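The wrist view shows the canister's rim ellipse centred near (117,197) in native pixels, clear of the lid at left. The "mouth" mark at (255,218) falls on the held lid, so I reject it. I'll fit the canister pose to the rim, with the collar as a check.

```bash
cat > fit.py <<'E'
from h import *
import pickle
from scipy.ndimage import map_coordinates as mc
np.set_printoptions(precision=4,suppress=True)
W=pickle.load(open("W1.pkl","rb"))
g=cv2.GaussianBlur(cv2.cvtColor(W["pixels"],cv2.COLOR_RGB2GRAY),(0,0),.8).astype(float)
def frame(az):
    z=np.array([.5*np.cos(az),.5*np.sin(az),np.cos(np.pi/6)]); x=-np.array([np.cos(az),np.sin(az),0]); x=x-z*(x@z);x/=np.linalg.norm(x)
    return np.stack([x,np.cross(z,x),z],1)
t=np.radians(np.arange(0,360,5))
def circ(c,F,r,h): return c+(F@np.stack([r*np.cos(t),r*np.sin(t),0*t+h])).T
def pr(C,P):
    q=P@np.array(C["R"]).T+np.array(C["t"]);return np.stack([C["cx"]+K(C)*q[:,0]/q[:,2],C["cy"]+K(C)*q[:,1]/q[:,2]],1)
def val(P):
    p=pr(W,P);return mc(g,[p[:,1],p[:,0]],order=1)
E
python3 - <<'E'
from fit import *
print("mouth ray at z",onz(W,[117.3,197.5],.1736)," collar net",onz(W,[109,176.5],.1))
res=[]
for az in np.radians(np.arange(70,111,4)):
  F=frame(az)
  for x in np.arange(.580,.6101,.0015):
    for y in np.arange(-.285,-.2599,.0015):
      c=np.array([x,y,.1])
      rim=np.abs(val(circ(c,F,.0285,.0845))-val(circ(c,F,.0255,.085))).mean()
      neck=np.abs(val(circ(c,F,.038,.075))-val(circ(c,F,.034,.075))).mean()*0
      i=val(circ(c,F,.048,0));o=val(circ(c,F,.052,0))
      col=np.maximum(o-i,0)[ (o-i)>0].sum()/len(t)
      res.append((rim+col,rim,col,np.degrees(az),x,y))
res.sort(reverse=True)
for r in res[:6]: print(np.round(r,4))
for r in sorted(res,key=lambda r:-r[1])[:6]:
    m=np.array([r[4],r[5],.1])+.085*frame(np.radians(r[3]))[:,2]; print("rim",np.round(r,4),m)
_,_,_,az,x,y=res[0]
im=cv2.resize(W["pixels"][90:250,40:190],None,fx=3.7,fy=3.7,interpolation=3)[:,:,::-1].copy()
F=frame(np.radians(az));c=np.array([x,y,.1])
for r,h,k in((.027,.085,(0,0,255)),(.03,.081,(0,255,0)),(.036,.077,(255,0,255)),(.05,0,(255,0,0)),(.045,.045,(0,255,255))):
    p=(pr(W,circ(c,F,r,h))-[40,90]+.5)*3.7; cv2.polylines(im,[p.astype(int)],True,k,1)
cv2.imwrite("pics/g.png",im)
E
```

```text
mouth ray at z [ 0.5908 -0.2204  0.1736]  collar net [ 0.5904 -0.2637  0.1   ]
[81.88   44.9068 36.9732 86.      0.5905 -0.264 ]
[79.8645 47.0054 32.859  90.      0.592  -0.2625]
[79.0479 42.9058 36.1421 86.      0.5905 -0.2625]
[78.9704 42.3233 36.6471 90.      0.5905 -0.2625]
[78.5515 46.8673 31.6841 86.      0.589  -0.2625]
[77.7713 49.9945 27.7768 86.      0.5905 -0.261 ]
rim [66.8768 51.4775 15.3994 94.      0.5965 -0.261 ] [ 0.5935 -0.2186  0.1736]
rim [75.6304 50.7078 24.9226 86.      0.592  -0.261 ] [ 0.595  -0.2186  0.1736]
rim [72.6888 50.6095 22.0793 90.      0.5935 -0.261 ] [ 0.5935 -0.2185  0.1736]
rim [68.9214 50.0984 18.823  90.      0.595  -0.261 ] [ 0.595  -0.2185  0.1736]
rim [77.7713 49.9945 27.7768 86.      0.5905 -0.261 ] [ 0.5935 -0.2186  0.1736]
rim [ 64.3274  49.896   14.4314 102.       0.5995  -0.261 ] [ 0.5907 -0.2194  0.1736]
```

View pics/g.png

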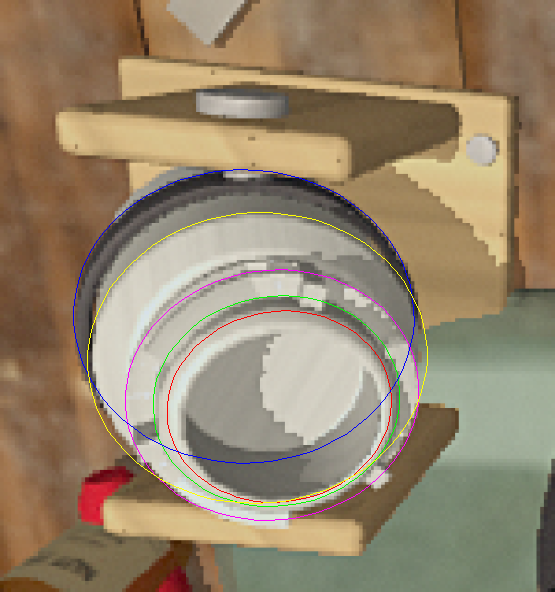

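```bash
python3 - <<'E'
from fit import *
n=lambda p:np.array(p)/3.7+[39.5,89.5]
for a,b,z in(((120,60),(512,97),.012),((58,113),(350,137),.127),((104,500),(362,532),.127),((60,148),(350,180),.11)):
    A,B=onz(W,n(a),z),onz(W,n(b),z); print(A,B,np.degrees(np.arctan2(B[1]-A[1],B[0]-A[0])))
az=np.radians(np.arange(78,93,1.)) 
from scipy.optimize import minimize
res=[]
for a in az:
  F=frame(a)
  for x in np.arange(.586,.600,.001):
    for y in np.arange(-.268,-.258,.001):
      c=np.array([x,y,.1])
      # signed: bright rim inside 27, darker bevel outside; and dark bore inside
      rim=(val(circ(c,F,.0262,.085))-val(circ(c,F,.029,.084))).mean()
      i=val(circ(c,F,.048,0));o=val(circ(c,F,.052,0))
      col=np.maximum(o-i,0).sum()/len(t)
      res.append((rim,col,np.degrees(a),x,y,*(c+.085*F[:,2])[:2]))
for r in sorted(res,key=lambda r:-r[0])[:6]: print(np.round(r,4))
p=onz(W,n((279,410)),.1736);print("eye",p)
E
```

```text
[ 0.5109 -0.3447  0.012 ] [ 0.5258 -0.1958  0.012 ] 84.28373392829648
[ 0.5203 -0.2956  0.127 ] [ 0.5277 -0.2133  0.127 ] 84.89284443837647
[ 0.6418 -0.3089  0.127 ] [ 0.6539 -0.2275  0.127 ] 81.53722103517241
[ 0.5322 -0.3088  0.11  ] [ 0.5426 -0.2222  0.11  ] 83.19586337051258
[39.2675  8.521  90.      0.595  -0.265   0.595  -0.2225]
[39.1375  7.6628 91.      0.596  -0.265   0.5953 -0.2225]
[38.1879 10.826  88.      0.594  -0.265   0.5955 -0.2225]
[37.9373  7.902  92.      0.597  -0.265   0.5955 -0.2225]
[37.8917  7.6674 92.      0.596  -0.265   0.5945 -0.2225]
[37.7862 10.6596 89.      0.594  -0.265   0.5947 -0.2225]
eye [ 0.5938 -0.2232  0.1736]
```

The cheek edges give a lean azimuth of about 84°. The mouth is at (0.5945, -0.2225, 0.1736), so the collar is at (0.590, -0.265, 0.1), which agrees with the network and with the cradle's mid-plane. Next is the pre-pose on the axis, 30 mm out from the mouth.

```bash
cat >> h.py <<'E'
C0=np.array([.590,-.2648,.1]);AZ=np.radians(84)
AX=np.array([.5*np.cos(AZ),.5*np.sin(AZ),np.cos(np.pi/6)])
OFF=.040
def goal(h,roll,C=C0):
    z=-AX;x=np.array([-1,0,0]);x=x-z*(x@z);x/=np.linalg.norm(x)
    R=Rn.from_rotvec(z*np.radians(roll))*Rn.from_matrix(np.stack([x,np.cross(z,x),z],1))
    return C+AX*(h+OFF),R
def lidpos():
    "lid origin (axial h, lateral error mm along tool x,y), tilt deg, roll"
    p,R=tool();l=p+R.apply([0,0,OFF]);d=l-C0;h=d@AX
    z=R.apply([0,0,1]); _,G=goal(0,0); rv=(G.inv()*R).as_rotvec(degrees=True)
    return h*1000,R.inv().apply(d-h*AX)*1000,np.degrees(np.arccos(-z@AX)),rv
E
python3 - <<'E'
from h import *
p,R=goal(.115,20);print(p,R.as_euler('xyz',degrees=True));plan(p,R,7)
E
```

```text
[ 0.59810096 -0.18772455  0.23423394] [-150.8298301     7.3375881   161.11259364]
7 x [ -5.31 -11.95  12.61] [ 4.29 -0.35  2.84]
```

```bash
python3 -m inch '[[[30,-5.3,-12,12.6,4.3,-0.35,2.8],[30,-5.3,-12,12.6,4.3,-0.35,2.8],[30,-5.3,-12,12.6,4.3,-0.35,2.8],[30,-5.3,-12,12.6,4.3,-0.35,2.8],[30,-5.3,-12,12.6,4.3,-0.35,2.8],[30,-5.3,-12,12.6,4.3,-0.35,2.8],[30,-5.3,-12,12.6,4.3,-0.35,2.8],[30,0,0,0,0,0,0]]]'
python3 - <<'E'
from h import *
np.set_printoptions(precision=2,suppress=True)
print(bot.get_obs()["q"],*lidpos())
S=viewer.camera("side");W=viewer.camera("wrist");T=viewer.camera("top")
im=np.hstack([cv2.resize(S["pixels"][90:240,190:330],(420,450),interpolation=3),cv2.resize(W["pixels"][100:340,150:362],(380,450),interpolation=3)])
cv2.imwrite("pics/h.png",im[:,:,::-1])
p,R=tool();print(proj(S,p+R.apply([0,0,.04])),[m["position"] for m in finder.mark_of("side","lid")])
E
```

```text
time: 9.62
ee_pos: [0.5983, -0.1877, 0.2331]
tcp_rot: [-150.8, 7.2, 161.5]
wrist_force: [0.1, -0.4, -2.1]
opening: 0.0443
grasp_force: 82.3
[ -4.29  13.82  16.05  93.21 -29.99  16.39] 114.05323329965844 [-0.02  0.57 -0.  ] 0.007297097024043511 [ 0.   -0.01 19.62]
[253.95 151.44] [[254.8, 153.0]]
```

View pics/h.png

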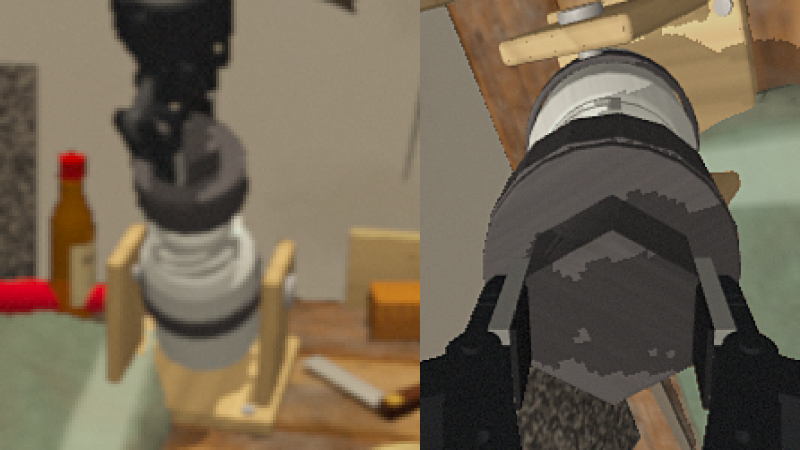

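The side crop shows the lid above the neck, square to it and in line. In the wrist crop the lid's centre column (612) matches the canister's (610). I'm easing down along the axis.

```bash
python3 -m inch '[[[30,0,0,10,0,0,0],[30,0,0,10,0,0,0],[30,0,0,6,0,0,0],[30,0,0,3,0,0,0],[30,0,0,3,0,0,0],[30,0,0,0,0,0,0]]]'
cat > st.py <<'E'
from h import *
np.set_printoptions(precision=2,suppress=True)
s=bot.get_obs();p,R=tool();h,lat,tilt,rv=lidpos()
print("t",s["time"],"h",round(h,2),"lat",lat,"tilt",round(tilt,2),"roll",round(rv[2],1),"q6",round(s["q"][5],1),"F tool",R.inv().apply(s["wrist_force"]),"M tool",R.inv().apply(s["torque"]),s["opening"],s["grasp_force"])
E
python3 st.py
```

```text
time: 10.58
ee_pos: [0.5971, -0.2042, 0.207]
tcp_rot: [-150.8, 7.3, 161.5]
wrist_force: [-0.5, 0.3, -2.6]
opening: 0.0444
grasp_force: 82.3
t 10.575 h 83.22 lat [-0.96 -0.48  0.  ] tilt 0.13 roll 19.7 q6 14.6 F tool [0.84 1.3  2.11] M tool [-0.62  0.13 -0.01] 0.04437282703657201 82.2557258605957
```

```bash
python3 -m inch '[[[30,0,0,2,0,0,0],[30,0,0,2,0,0,0],[30,0,0,2,0,0,0],[30,0,0,0,0,0,0]]]' >/dev/null; python3 st.py; python3 -m inch '[[[30,0,0,1.5,0,0,0],[30,0,0,1.5,0,0,0],[30,0,0,0,0,0,0]]]'>/dev/null; python3 st.py
```

```text
t 11.075 h 77.12 lat [-0.92 -0.44  0.  ] tilt 0.13 roll 19.7 q6 14.3 F tool [-0.67  1.14  1.67] M tool [-0.73  0.17  0.03] 0.04445031680984865 82.25866913795471
t 11.45 h 74.15 lat [-0.92 -0.43  0.  ] tilt 0.13 roll 19.7 q6 14.1 F tool [-0.84  1.63  1.98] M tool [-0.76  0.12  0.02] 0.04452954624147121 82.26186275482178
```

```bash
for i in 1 ; do python3 -m inch '[[[30,0,0,1.5,0,0,0],[30,0,0,1.5,0,0,0],[30,0,0,0,0,0,0]]]'>/dev/null; python3 st.py; python3 -m inch '[[[30,0,0,1.5,0,0,0],[30,0,0,1,0,0,0],[30,0,0,0,0,0,0]]]'>/dev/null; python3 st.py; done
```

```text
t 11.825 h 71.49 lat [-1.09 -0.48  0.  ] tilt 0.16 roll 19.7 q6 14.0 F tool [-0.39  2.33 -0.81] M tool [-0.86  0.26 -0.03] 0.044612527638089566 82.67042756080627
t 12.2 h 70.85 lat [-1.52 -0.51  0.01] tilt 0.29 roll 19.7 q6 13.8 F tool [  3.97   1.97 -13.22] M tool [-1.13  1.02 -0.02] 0.044649096993857725 84.39113974571228
```

Contact at h≈71 with about 13 N. The lugs are probably on a ridge slope. Now I'm turning backwards gently.

```bash
python3 -m inch '[[[30,0,0,0,0,0,-5],[30,0,0,0,0,0,-5],[30,0,0,0,0,0,-5],[30,0,0,0,0,0,0]]]'>/dev/null; python3 st.py; python3 -m inch '[[[30,0,0,0,0,0,-5],[30,0,0,0,0,0,-5],[30,0,0,0,0,0,-5],[30,0,0,0,0,0,0]]]'>/dev/null; python3 st.py
```

```text
t 12.7 h 73.12 lat [-3.6  -1.11  0.04] tilt 0.63 roll 4.7 q6 -1.3 F tool [ -4.3    4.85 -22.86] M tool [-1.37 -0.42 -0.07] 0.044535272832320415 85.36863684654236
t 13.2 h 75.15 lat [-3.6  -1.76  0.05] tilt 0.77 roll -10.3 q6 -16.2 F tool [ -4.17   8.16 -36.62] M tool [-2.26 -0.33 -0.04] 0.04435187868446364 87.03392386436462
```

```bash
python3 -m inch '[[[30,0,0,-3.5,0,0,0],[30,0,0,0,0,0,-5],[30,0,0,0,0,0,-5],[30,0,0,0,0,0,0]]]'>/dev/null; python3 st.py; python3 -m inch '[[[30,0,0,-1,0,0,-5],[30,0,0,0,0,0,-5],[30,0,0,-1,0,0,-5],[30,0,0,0,0,0,0]]]'>/dev/null; python3 st.py
```

```text
t 13.7 h 76.27 lat [-2.04 -1.87  0.02] tilt 0.52 roll -20.4 q6 -26.1 F tool [ -2.18   3.3  -23.2 ] M tool [-1.79 -0.35 -0.21] 0.04429958753790129 85.43535947799683
t 14.2 h 74.29 lat [-0.15 -1.1   0.  ] tilt 0.14 roll -35.3 q6 -40.8 F tool [-1.13  1.03  2.49] M tool [-0.44 -0.43 -0.03] 0.04453551702904503 82.37439036369324
```

The lid climbed to about 76.5, then the force vanished, so the lugs are over the gap. I'm lowering it into the gap.

```bash
python3 -m inch '[[[30,0,0,2,0,0,0],[30,0,0,2,0,0,0],[30,0,0,2,0,0,0],[30,0,0,0,0,0,0]]]'>/dev/null; python3 st.py; python3 -m inch '[[[30,0,0,2,0,0,0],[30,0,0,2,0,0,0],[30,0,0,0,0,0,0]]]'>/dev/null; python3 st.py
```

```text
t 14.7 h 67.97 lat [-0.11 -0.98  0.  ] tilt 0.11 roll -35.3 q6 -41.2 F tool [-0.78  1.24  2.  ] M tool [-0.56 -0.5  -0.03] 0.04464213927251921 82.36750602722168
t 15.075 h 64.11 lat [-0.11 -1.03  0.  ] tilt 0.12 roll -35.3 q6 -41.4 F tool [-0.93  1.46  1.68] M tool [-0.55 -0.38  0.05] 0.04435574725459333 82.36065745353699
```

```bash
python3 -m inch '[[[30,0,0,1.5,0,0,0],[30,0,0,1,0,0,0],[30,0,0,0,0,0,0]]]'>/dev/null; python3 st.py; python3 -m inch '[[[30,0,0,1,0,0,0],[30,0,0,0,0,0,0]]]'>/dev/null; python3 st.py
```

```text
t 15.45 h 63.02 lat [-0.31 -1.3   0.  ] tilt 0.22 roll -35.3 q6 -41.6 F tool [ 1.12  1.05 -7.61] M tool [-1.26 -0.2   0.02] 0.0445977946155143 83.39235663414001
t 15.7 h 62.9 lat [-0.42 -1.37  0.01] tilt 0.27 roll -35.3 q6 -41.6 F tool [  1.06   4.48 -13.51] M tool [-1.87  0.04  0.04] 0.04439219479365941 84.19834613800049
```

It landed on the ledge at h≈63.0, exactly the dropped height. Now I'm screwing clockwise and following the ramp down.

```bash
python3 -m inch '[[[30,0,0,0,0,0,5],[30,0,0,0,0,0,5],[30,0,0,0.5,0,0,5],[30,0,0,0,0,0,0]]]'>/dev/null; python3 st.py; python3 -m inch '[[[30,0,0,0.7,0,0,5],[30,0,0,0.7,0,0,5],[30,0,0,0.7,0,0,5],[30,0,0,0,0,0,0]]]'>/dev/null; python3 st.py
```

```text
t 16.2 h 62.81 lat [-1.11 -1.91  0.01] tilt 0.36 roll -20.2 q6 -26.6 F tool [  0.83   1.83 -14.05] M tool [-1.16  0.14  0.09] 0.044320510353454065 84.23780679702759
t 16.7 h 60.87 lat [-1.87 -1.69  0.02] tilt 0.4 roll -5.2 q6 -11.7 F tool [ -0.35   2.08 -14.21] M tool [-1.03  0.03  0.28] 0.04433950457723047 84.2301857471466
```

```bash
python3 -m inch '[[[30,0,0,0.7,0,0,5],[30,0,0,0.8,0,0,5],[30,0,0,0.8,0,0,5],[30,0,0,0.8,0,0,5],[30,0,0,0,0,0,0]]]'>/dev/null; python3 st.py; python3 -m inch '[[[30,0,0,0.8,0,0,5],[30,0,0,0.5,0,0,5],[30,0,0,0,0,0,5],[30,0,0,0,0,0,0]]]'>/dev/null; python3 st.py
```

```text
t 17.325 h 57.5 lat [-2.03 -0.53  0.01] tilt 0.36 roll 14.8 q6 8.2 F tool [  0.9    3.03 -13.72] M tool [-1.26  0.75  0.39] 0.044583358644150896 84.18203830718994
t 17.825 h 55.29 lat [-1.92 -0.01  0.01] tilt 0.29 roll 29.7 q6 23.0 F tool [ 1.15  2.25 -8.21] M tool [-1.    0.5   0.22] 0.04422421891414136 83.59536051750183
```

```bash
python3 -m inch '[[[30,0,0,0.5,0,0,5],[30,0,0,0,0,0,5],[30,0,0,0,0,0,0]]]'>/dev/null; python3 st.py; python3 -m inch '[[[30,0,0,0,0,0,4],[30,0,0,0,0,0,4],[30,0,0,0,0,0,0]]]'>/dev/null; python3 st.py;  python3 -m inch '[[[30,0,0,0,0,0,3],[30,0,0,0,0,0,3],[30,0,0,0,0,0,0]]]'>/dev/null; python3 st.py
```

```text
t 18.2 h 54.94 lat [-1.62  0.64  0.01] tilt 0.29 roll 39.5 q6 32.8 F tool [ 0.92  3.42 -9.53] M tool [-1.17  0.56 -1.52] 0.044374305341764356 83.95413637161255
t 18.575 h 55.09 lat [0.63 1.22 0.  ] tilt 0.23 roll 47.4 q6 40.9 F tool [ 13.56   2.66 -16.53] M tool [-1.22  2.87 -1.47] 0.04453313042439403 140.71235142066143
t 18.95 h 55.07 lat [0.95 1.36 0.  ] tilt 0.19 roll 53.0 q6 46.5 F tool [  8.65   2.32 -15.75] M tool [-1.21  2.07 -5.55] 0.04451751209040365 162.9486360942724
```

The stop is reached: torque rises, h=55.0, about 75° from the gap. I'll relieve the twist and pressure, then release and back off along the axis.

```bash
python3 -m inch '[[[30,0,0,0,0,0,-5],[30,0,0,-0.8,0,0,-6],[30,0,0,-0.7,0,0,0],[30,0,0,0,0,0,0]]]'>/dev/null; python3 st.py; python3 -m inch '[[[70,0,0,0,0,0,0],[100,0,0,0,0,0,0],[100,0,0,0,0,0,0],[100,0,0,0,0,0,0],[100,0,0,0,0,0,0]]]'>/dev/null;python3 st.py
python3 -m inch '[[[100,0,0,-5,0,0,0],[100,0,0,-15,0,0,0],[100,0,0,-25,0,0,0],[100,0,0,-25,0,0,0],[100,0,0,-25,0,0,0],[100,0,0,-15,0,0,0],[100,0,0,0,0,0,0]]]'
python3 - <<'E'
from h import *
np.set_printoptions(precision=4,suppress=True)
T=viewer.camera("top");S=viewer.camera("side");W=viewer.camera("wrist")
im=np.hstack([cv2.resize(S["pixels"][90:240,190:330],(420,450),interpolation=3),cv2.resize(W["pixels"][60:300,150:362],(380,450),interpolation=3)])
cv2.imwrite("pics/i.png",im[:,:,::-1])
for h in(.055,.063):print(h,*[proj(c,C0+AX*(h+.0495)) for c in(S,W)])
for n in("side","wrist"):print(n,[m["position"] for m in finder.mark_of(n,"lid_grip")[:1]])
E
```

```text
t 19.45 h 55.26 lat [-0.87  0.37  0.  ] tilt 0.15 roll 42.6 q6 36.0 F tool [ 4.1   2.81 -6.14] M tool [-0.84  1.3  -0.1 ] 0.04453151757607976 132.6393254636787
t 20.075 h 54.82 lat [-1.22 -0.06  0.  ] tilt 0.15 roll 42.7 q6 36.1 F tool [-0.3   0.31 -0.19] M tool [-0.3   0.27  0.02] 0.08550208103067128 0.0
time: 20.95
ee_pos: [0.6019, -0.1627, 0.2795]
tcp_rot: [-155.5, 17.9, 140.5]
wrist_force: [1.0, 0.0, 0.2]
opening: 0.0851
grasp_force: 0.0
0.055 [254.6136 154.9295] [256.0695 190.0402]
0.063 [254.3439 152.6436] [256.0653 193.0823]
side [[253.1, 160.3]]
wrist [[261.6, 189.2]]
```

View pics/i.png

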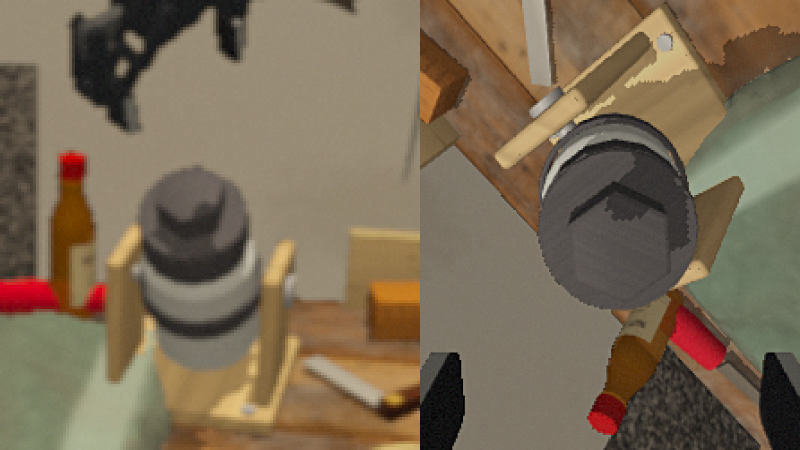

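The lid sits square and low on the canister and the gripper is clear. The grip mark in the wrist view (row 189) fits home (190) better than merely dropped in (193). I'm handing in.

```bash
python3 -c "
from workcell import bot
print(bot.job_done())"
```

```text
the job is handed in; nothing more can be done
None
```

The lid dropped into the thread, was screwed clockwise to the stop (lower edge measured at about 55 mm, home being 55 mm) and released; I handed the job in about 21 s into the run with the gripper clear, but no verdict came back.

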